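# Short spin: bolt the centrifuge and hold the spring-return dial at its third click

## Robot

A 7-joint arm with a two-finger parallel gripper is mounted at the origin on a cart in front of the work surface, level with it; the furniture and walls round the work are solid. World frame = base frame: x ahead of the robot, y to its left, z up, the work surface at z = 0. Lengths are in mm, angles in rad, forces in N, time in s.
With the tool pointing down it reaches from about 400 to 900 mm from the base axis. Payload 5.6 kg.
Tool frame: the origin (TCP) lies at the very end of the fingers, on their centre line; the grasp point (between the pads) lies 19 mm behind it; z points along the fingers, y is the line along which they close (so a half turn about z gives the same grasp; the last joint's range is limited). The gripper opens to 92 mm and grips with 3 to 60 N. Pads are 20 mm wide; open, the fingers measure 128 mm over their backs; the gripper's body (75 mm by 189 mm) begins 69 mm behind the grasp point.
Start: joints at [1.185, 0.468, -0.012, 1.603, 0.006, 1.071, -0.056], TCP at [218.441, -612.203, 214.592] pointing down, gripper open.
Joint ranges: [-2.53, 2.53], [-0.31, 2.02], [-1.57, 1.55], [0.28, 2.44], [-1.29, 4.43], [0.15, 1.84], [-2.92, 2.92]. Speed limits (rad/s): [2.57, 2.57, 3.14, 3.14, 3.14, 3.14, 3.14].

## Interface

Orientations are given as a rotation vector (axis times angle).
In Python, from rig import get_state, camera, camera_model, close_job, recognise, place_of gives the robot as it stands.
- The arm moves only by the shell command python3 -m crank 'ROWS' [FORCE]. ROWS is JSON, a list of rows, each a list of 7 numbers: the shift along the tool's x, y, z in mm, then the turn, a rotation vector about the tool's x, y, z in rad, then the closure, from 0 (fully open) to 1 (shut). A call has 1 to 12 rows; each row shifts and turns the commanded pose from where the row before left it, along the tool's axes as they then stand; what a row does not reach is not made up. A row lasts 1/12 s, in which the tool goes at most 41.7 mm and 7.16 degrees, less where a joint would pass 70% of its speed; a pose out of reach is approached as far as the arm can. A call is refused whole if a number of a shift passes 41.7 or a number of a turn 0.125, either way. A call with a gripper value outside its range is refused whole. The fingers move at their own pace and stop on an object; FORCE is the grip in N (left out, the last holds). Time passes only in rows, so rows that do not move let the fingers close. It gives the time, the measured TCP pose, the force, the opening and the grip force at its end, in the units of the state.
- get_state(): the state, without advancing time (a new reading comes with each control period).
- camera(name): name is "side" or "top" or "wrist"; returns (picture, depth): 400x640x3 uint8, blue, green, red; 400x640 float32, mm along the optical axis (not along the pixel's ray), 0 where there is no reading.
- camera_model(name): a dict with "fx", "fy", "cx", "cy" (pixels), "k1" (the pictures are not rectified: a ray, as slopes to the right and down, at radius r is drawn at 1 + k1 r^2 times it, then the intrinsics apply), "R" (3x3) and "t" (3): a world point X has camera coordinates R X + t. Camera axes: x right, y down, z forward; pixel columns grow to the right and rows downward; lengths in mm; the calibration is good to about 2 mm. A picture is of the moment at which its call begins: read the wrist's pose just before it. camera_model takes no time and is no camera call; for the wrist camera it gives the pose at the moment of the call.
- close_job(): hands the job in; it is judged then, once.
Trained networks look in the newest picture that a camera, given by its name, has taken for a name from the list of things; names that differ only in an ending like _2 or _b are one class to them, and where a whole thing is asked for, a point or a joint stands for the part that bears it (a point fixed in the world has none). Each returns a list of dicts, best first, with "score" (0 to 1); they miss things now and then, are a little off and sometimes report something else, mostly with a low value. They report only what shows in the picture. A call takes as long as a camera call.
- recognise(camera, name): "position" ([column, row] in pixels, amid what is visible of it).
- place_of(camera, name): "position" ([column, row] in pixels: a listed point, or the origin of a listed thing).
The state is a dict: "time": time; "joints": joint angles; "dq": joint speeds; "effort": joint torques, N m; "eef_pos": TCP position; "tool_rot": TCP orientation; "force": force on the tool from outside, world axes, zero at the start; "moment": the same for the moment, N m; "width": finger opening in mm; "gripper_force": force on a finger pad.
Only numpy, scipy, OpenCV 4.12 (cv2) and the standard library are available. Lean on these libraries where they do the work, as an engineer would, in place of code of your own. Each camera call takes 0.05 s, during which the arm holds its last target. There are 200 camera calls.

## Task

Close the lid of the small bench centrifuge and slide its barrel bolt fully home into the keeper, and only then start a short spin: turn the spring-return dial clockwise past its first two clicks to the third and hold it there. The dial springs back when let go, so finish while still holding it at the third click. Leave the vials and the bottle that stand close to the centrifuge alone.

Things in the scene. Friction and masses are not known exactly. Their poses are not given: they have to be found in the camera images.
- centrifuge: bench centrifuge, white casing 280 deep (x) x 270 wide (y), top 100 above the worktop; heavy, stays put. Origin: centre of its underside; x points from its front to its back (away from the robot), y to its left, z up. The front 97 mm of the top is the control deck: dial on the right (-y), dark display, bolt's keeper on the left (+y); the lid lies behind it
- lid (a joint): hinge angle of the grey lid: 0 = shut (on its stop), grows as the front edge rises, 1.2 at most. The stiff hinge holds the lid wherever it is left, open or shut; some 2 to 4 N downward on it, 100 mm in front of the hinge, shut it
- lid_hinge (a point): middle of the lid's hinge axis, 130 mm behind the casing's centre and 101 mm above the worktop; the axis runs along the centrifuge's y. The lid reaches 173 mm from it to the front, is 264 wide and 14 thick (its underside at the level of the axis), with a clear round window 118 wide, flush, that can be pressed like the rest
- lid_edge (a point): middle of the lid's front edge, on its upper side: 173 mm from the hinge; moves with the lid. A small lip 70 wide stands 7 mm out of the edge there
- bolt (a joint): travel of the steel barrel bolt on the lid's left front corner: 0 = drawn back, 0.032 m = fully home (on its stop, its nose 31 mm past the lid's edge, through the keeper). It slides along the shut lid towards the front (the centrifuge's -x), i.e. towards the robot; about 3 N of friction; it stays where it is left
- bolt_knob (a point): grip height on the bolt's upright steel knob: a round post 14 in diameter, 17 mm of it straight, standing on the rod. With the lid shut this point is 147 mm above the worktop, the knob's top 10 mm higher (157), the rod's guide barrels reach 135, the lid's top 115; moves with the lid and the bolt. Site axes: x to the centrifuge's back, z along the knob
- keeper (a point): centre of the hole in the steel keeper on the deck, 126 mm above the worktop, 60 in front and 95 left of the casing's centre (the dial's axis: 90 in front, 80 right), in line with the bolt of the shut lid; the hole is 15 wide and the bolt's rod 9.6. The keeper is 18 x 26 and its top is 139 above the worktop
- dial (a joint): angle of the dial, 0 = at rest, growing clockwise seen from above; clicks at 0.35, 0.70 and 1.05 rad, end stop at 1.15. A spring always drives it back to 0 through all clicks (0.07 N m at rest, 0.12 N m at the third click; the clicks add or take up to 0.045 N m)
- dial_grip (a point): point on the dial's upright axis, 124 mm above the worktop, half-way up its grip bar. Black dial: a skirt 58 across, top at 106.5, with an upright flat bar 50 long x 12 thick on it, up to 138. Site x runs along the bar to its pointer end (white line) and turns with it: at rest it points 0.525 rad left of the centrifuge's x, at the third click 0.525 rad right of it. Dots (1, 2, 3) mark the clicks
- vial_a: glass vial with crimped cap, 22 across, 78 high, standing on the worktop left of the centrifuge; origin at the centre of its underside. Bystander
- vial_b: a second such vial left of the centrifuge. Bystander
- vial_c: a third such vial, right of the centrifuge. Bystander
- bottle: clear glass bottle with black cap, 59 across, 116 high, standing right of the centrifuge; origin at the centre of its underside. Bystander

How it is judged:
By the outcome, as a careful person would: the job done as asked, in the order asked, and still so for the second after the job is handed in, while the arm keeps its last pose, push and grip.
It also fails if it takes over 51 s, if anything falls off the work surface, if the arm or the gripper's body presses on something with over 40 N, if the wrist force passes 120 N, or if a joint passes its speed limit or range.

## Working session

There is one attempt and no reset: what is moved stays moved. The work goes in short steps, Python scripts to look and compute and a shell command to move; the robot and the scene stay as the last step left them, time stands still between calls to the robot, and variables do not carry over. Pictures are saved under pics/ and viewed, at most 10 in all, crops included, and the job is handed in when it is done.

```bash
mkdir -p pics; ls
cat > h.py <<'E'
import numpy as np, cv2
from rig import *
from scipy.spatial.transform import Rotation as Rn
def ray(cam,uv):
    m=camera_model(cam); p=np.array([(uv[0]-m['cx'])/m['fx'],(uv[1]-m['cy'])/m['fy']]); q=p.copy()
    for _ in range(30): q=p/(1+m['k1']*(q@q))
    R=np.array(m['R']);t=np.array(m['t']).ravel()
    return -R.T@t, R.T@np.array([q[0],q[1],1.])
def atz(cam,uv,z):
    o,d=ray(cam,uv); return o+d*(z-o[2])/d[2]
def atdepth(cam,uv,dep):
    u,v=int(round(uv[0])),int(round(uv[1])); w=dep[max(v-1,0):v+2,max(u-1,0):u+2]; w=w[w>0]
    if not len(w): return None
    o,d=ray(cam,uv); return o+d*np.median(w)
E
python3 - <<'E'
from h import *
np.set_printoptions(precision=1,suppress=True)
s=get_state(); print(s)
for c in ['side','top']:
    im,dep=camera(c); cv2.imwrite(f'pics/{c}0.png',im); np.save(f'{c}0.npy',dep)
    o,d=ray(c,(320,200)); print(c,o,d)
    for n in ['centrifuge','lid_hinge','lid_edge','bolt_knob','keeper','dial_grip','vial_a','bottle']:
        for r in place_of(c,n)[:4 if n=='vial_a' else 1]:
            u=r['position']; z={'centrifuge':0,'lid_hinge':101,'keeper':126,'dial_grip':124,'vial_a':0,'bottle':0}.get(n)
            print(c,n,np.round(u),round(r['score'],2), atz(c,u,z) if z is not None else None, atdepth(c,u,dep) if 0<=u[0]<640 and 0<=u[1]<400 else None)
E
```

```text
pics
{'time': 0.0, 'joints': array([ 1.2,  0.5, -0. ,  1.6,  0. ,  1.1, -0.1]), 'dq': array([-0.,  0., -0.,  0., -0.,  0., -0.]), 'effort': array([ -0. , -52.1,  -0. , -24.4,  -0.1,   0. ,   0. ]), 'eef_pos': array([ 218.2, -611.7,  213.6]), 'tool_rot': array([-3.1, -0.5,  0. ]), 'force': array([ 0.2, -0.7, -0.4]), 'moment': array([-0., -0.,  0.]), 'gripper_force': 0.0, 'width': 92.0355974319014}
side [-200.3  167.3  849.6] [ 0.7 -0.1 -0.7]
side centrifuge [360. 218.] 0.57 [602.9 -65.1   0. ] [506.1 -37.1 102.3]
side lid_hinge [317. 198.] 0.7 [584.  42. 101.] [546.2  48.1 137.1]
side lid_edge [365. 165.] 0.75 None [570.8 -57.4 192.1]
side bolt_knob [326. 143.] 0.48 None [811.  -18.6  75.7]
side keeper [319. 202.] 0.88 [542.7  44.6 126. ] [553.4  42.9 115.6]
side dial_grip [403. 207.] 0.8 [ 500.1 -126.4  124. ] [ 487.3 -121.   137.3]
side vial_a [289. 212.] 0.58 [651.2 102.2   0. ] [641.1 103.   10. ]
side vial_a [280. 246.] 0.56 [545.1 136.    0. ] [543.8 136.1   1.5]
side vial_a [436. 228.] 0.55 [ 538.3 -234.1    0. ] [ 517.2 -222.6   24.3]
side bottle [432. 202.] 0.82 [ 626.  -252.8    0. ] [ 597.8 -238.5   29. ]
top [505.2  38.  949.4] [ 0.1  0.  -1. ]
top centrifuge [364. 210.] 0.91 [593.  -64.2   0. ] [575.  -43.3 194.5]
top lid_hinge [377. 148.] 0.6 [720.3 -79.8 101. ] [715.5 -77.2 119.8]
top lid_edge [373. 208.] 0.71 None [580.4 -60.5 191.1]
top bolt_knob [329. 168.] 0.6 None [653.1  25.7 208. ]
top keeper [317. 218.] 0.76 [562.   47.3 126. ] [563.6  47.5 102.4]
top dial_grip [398. 252.] 0.8 [ 496.7 -121.   124. ] [ 496.8 -118.3  138. ]
top vial_a [296. 182.] 0.61 [659.4 103.4   0. ] [647.4  98.3  73.7]
top vial_a [284. 224.] 0.6 [554.7 127.4   0. ] [552.8 124.   36.2]
top vial_a [430. 239.] 0.57 [ 527.3 -222.9    0. ] [ 526.7 -215.5   26.9]
top bottle [438. 196.] 0.74 [ 631.1 -241.3    0. ] [ 609.5 -193.4  162.8]
```

Run:
```python
import cv2
a=cv2.imread('pics/top0.png')[100:300,220:500]; b=cv2.imread('pics/side0.png')[90:290,230:510]
import numpy as np
cv2.imwrite('pics/v1.png',np.hstack([cv2.resize(a,(400,286),interpolation=2),cv2.resize(b,(400,286),interpolation=2)]))
cv2.imwrite('pics/v1.png',cv2.resize(a,(784,560),interpolation=2));cv2.imwrite('pics/v2.png',cv2.resize(b,(784,560),interpolation=2))
```

```text
(no output)
```

View pics/v1.png

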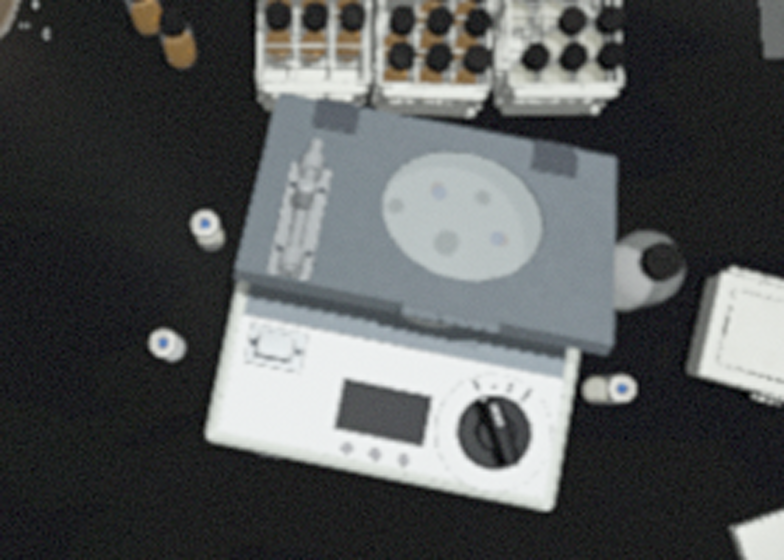

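View pics/v2.png

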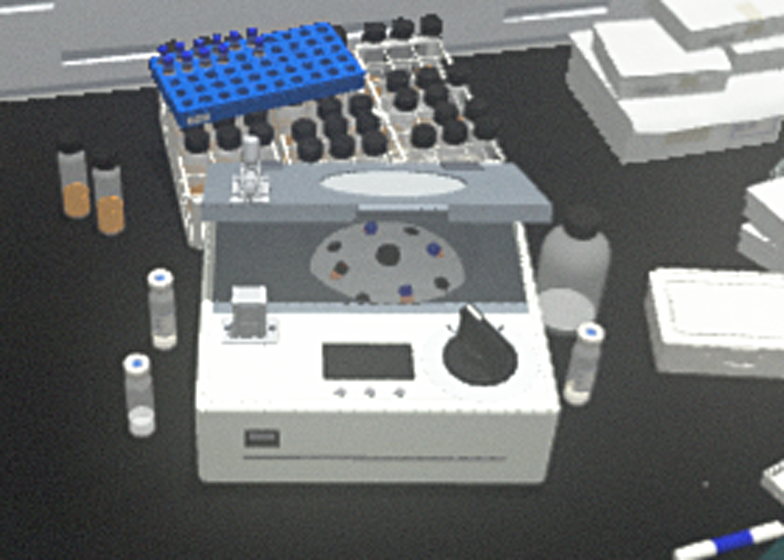

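```bash
cat >> h.py <<'E'
from scipy.optimize import least_squares
def proj(cam,X):
    m=camera_model(cam); c=np.array(m['R'])@X+np.array(m['t']).ravel(); q=c[:2]/c[2]; q=q*(1+m['k1']*(q@q))
    return np.array([q[0]*m['fx']+m['cx'],q[1]*m['fy']+m['cy']])
def W(p,L):
    c,s=np.cos(p[2]),np.sin(p[2]); return np.array([p[0]+c*L[0]-s*L[1],p[1]+s*L[0]+c*L[1],L[2]])
def plan(xyz,yawy=None,cur=None):
    """shift in tool axes to xyz; turn about tool z so that tool y lies along world yaw yawy (mod pi)"""
    s=get_state(); R=Rn.from_rotvec(s['tool_rot']).as_matrix(); d=np.array(xyz)-s['eef_pos']
    a=0
    if yawy is not None:
        a=-(yawy-np.arctan2(R[1,1],R[0,1])); a=(a+np.pi/2)%np.pi-np.pi/2
    Z=Rn.from_rotvec([0,0,a]).as_matrix()
    tilt=R.T@np.array([0,0,-1.]); tc=np.cross([0,0,1.],tilt)
    print('tcp',s['eef_pos'].round(1),'t',round(s['time'],2),'F',s['force'].round(1),'turn z',round(a,3),'tiltfix',tc.round(3),'shift before turn',(R.T@d).round(1),'after turn',(Z.T@R.T@d).round(1),'w',round(s['width'],1),'j7',s['joints'][6].round(2))
E
python3 - <<'E'
from h import *
np.set_printoptions(precision=2,suppress=True)
f=lambda u,v,ox,oy:(u/2.8+ox,v/2.8+oy)
T=lambda u,v:f(u,v,220,100); S=lambda u,v:f(u,v,230,90)
obs=[('top',T(206,438),(-140,135,98)),('top',T(554,510),(-140,-135,98)),('top',T(494,432),(-90,-80,106.5)),('top',T(275,350),(-60,95,105)),
('side',S(198,408),(-140,135,98)),('side',S(558,408),(-140,-135,98)),('side',S(480,357),(-90,-80,106.5)),('side',S(249,293),(-60,95,139)),
('top',(364,210),(0,0,0)),('top',(398,252),(-90,-80,124)),('top',(377,148),(130,0,101)),
('side',(319,202),(-60,95,126)),('side',(403,207),(-90,-80,124))]
r=lambda p:np.concatenate([proj(c,W(p,L))-u for c,u,L in obs])
s=least_squares(r,[593,-64,-.2],loss='soft_l1'); print(s.x); print(r(s.x).reshape(-1,2))
np.save('pose.npy',s.x); p=s.x
d=np.load('top0.npy')
for n,L in dict(dial=(-90,-80,124),keeper=(-60,95,126),hinge=(130,0,101),edge=(-43,0,115),press=(-20,0,115)).items(): print(n,W(p,L))
plan(W(p,(-5,-10,260)),p[2]+np.pi/2)
j=get_state()['joints'];print(j, get_state()['tool_rot'])
E
```

```text
[594.46 -59.4   -0.17]
[[-0.57  1.14]
 [ 0.23  0.03]
 [ 0.7  -0.49]
 [ 0.33 -0.89]
 [-1.36  0.54]
 [ 1.49  0.21]
 [ 0.02 -1.77]
 [-0.19  0.46]
 [-1.79 -0.44]
 [ 0.75  1.97]
 [ 0.54 -0.53]
 [-0.23 -2.45]
 [-0.62  2.86]]
dial [ 492.3  -123.14  124.  ]
keeper [551.28  44.33 126.  ]
hinge [722.61 -81.24 101.  ]
edge [552.07 -52.17 115.  ]
press [574.74 -56.04 115.  ]
tcp [ 218.4 -612.2  214.6] t 0.9 F [-0.5  0.6 -0.2] turn z 0.512 tiltfix [ 0.  0. -0.] shift before turn [ 530.7 -388.1  -45.4] after turn [ 272.8 -598.1  -45.4] w 92.1 j7 -0.06
[ 1.19  0.47 -0.01  1.6   0.01  1.07 -0.06] [ 3.1   0.54 -0.  ]
```

```bash
python3 -m crank '[[0,0,-23,0,0,0.12,1],[0,0,-23,0,0,0.12,1],[0,0,0,0,0,0.12,1],[0,0,0,0,0,0.12,1],[17,-37,0,0,0,0.032,1],[17,-37,0,0,0,0,1],[17,-37,0,0,0,0,1],[17,-37,0,0,0,0,1],[17,-37,0,0,0,0,1],[17,-37,0,0,0,0,1],[17,-37,0,0,0,0,1],[17,-37,0,0,0,0,1]]' 20; python3 -c "
from h import *
p=np.load('pose.npy');plan(W(p,(-5,-10,260)),p[2]+np.pi/2)"
```

```text
time: 1.9
eef_pos: [402.1, -340.9, 261.0]
tool_rot: [3.13, -0.266, 0.001]
force: [0.6, -0.6, 0.0]
width: 13.6
gripper_force: 0.0
tcp [ 402.1 -340.9  261. ] t 1.9 F [ 0.6 -0.6  0. ] turn z -0.001 tiltfix [ 0.001 -0.001  0.   ] shift before turn [ 137.2 -299.9    0.9] after turn [ 137.3 -299.8    0.9] w 13.6 j7 -1.12
```

```bash
python3 -m crank '[[17,-37,0,0,0,0,1],[17,-37,0,0,0,0,1],[17,-37,0,0,0,0,1],[17,-37,0,0,0,0,1],[17,-37,0,0,0,0,1],[17,-37,0,0,0,0,1],[17,-37,0,0,0,0,1],[17,-38,0,0,0,0,1],[0,-3,20,0,0,0,1],[0,0,20,0,0,0,1],[0,0,20,0,0,0,1],[0,0,10,0,0,0,1]]'; python3 -m crank '[[0,0,10,0,0,0,1],[0,0,10,0,0,0,1],[0,0,10,0,0,0,1],[0,0,10,0,0,0,1],[0,0,10,0,0,0,1],[0,0,10,0,0,0,1],[0,0,5,0,0,0,1],[0,0,5,0,0,0,1]]';  python3 -c "
from h import *
p=np.load('pose.npy');plan(W(p,(-5,-10,115)),p[2]+np.pi/2)"
```

```text
time: 2.9
eef_pos: [584.7, -69.3, 188.3]
tool_rot: [-3.13, 0.265, 0.005]
force: [-1.2, -0.1, 1.7]
width: 0.6
gripper_force: 0.8
time: 3.57
eef_pos: [585.5, -69.8, 119.7]
tool_rot: [3.13, -0.266, -0.002]
force: [-1.2, 0.7, 1.0]
width: -0.0
gripper_force: 0.6
tcp [585.5 -69.8 119.7] t 3.57 F [-1.2  0.7  1. ] turn z -0.0 tiltfix [ 0.     0.001 -0.   ] shift before turn [ 2.  -1.8  4.7] after turn [ 2.  -1.8  4.7] w -0.0 j7 -1.8
```

```bash
python3 -m crank '[[0,0,3,0,0,0,1],[0,0,2,0,0,0,1],[0,0,0,0,0,0,1]]'; python3 -m crank '[[0,0,2,0,0,0,1],[0,0,2,0,0,0,1],[0,0,0,0,0,0,1]]'
```

```text
time: 3.82
eef_pos: [586.0, -69.9, 115.6]
tool_rot: [3.13, -0.266, 0.0]
force: [-0.2, -0.2, 1.5]
width: 0.5
gripper_force: 0.0
time: 4.07
eef_pos: [586.7, -69.9, 114.8]
tool_rot: [3.13, -0.266, 0.003]
force: [-7.9, 0.8, 20.2]
width: 0.3
gripper_force: 10.2
```

```bash
python3 -m crank '[[0,0,-10,0,0,0,1],[0,0,-30,0,0,0,1],[0,20,-30,0,0,0,1],[0,30,-15,0,0,0,1],[0,0,0,0,0,0,1]]'
python3 - <<'E'
from h import *
np.set_printoptions(precision=1,suppress=True)
p=np.load('pose.npy')
for c in ['side','top','wrist']:
    im,dep=camera(c); cv2.imwrite(f'pics/{c}1.png',im); np.save(f'{c}1.npy',dep)
    for n,z in [('bolt_knob',147),('lid_edge',115),('keeper',126),('dial_grip',124)]:
        for r in place_of(c,n)[:1]:
            X=atz(c,r['position'],z); d=X[:2]-p[:2]; cc,ss=np.cos(p[2]),np.sin(p[2])
            print(c,n,np.round(r['position']),round(r['score'],2),X,'local',np.array([cc*d[0]+ss*d[1],-ss*d[0]+cc*d[1]]))
a=cv2.imread('pics/top1.png')[130:300,260:440]; b=cv2.imread('pics/side1.png')[110:280,270:450]
cv2.imwrite('pics/v3.png',np.hstack([cv2.resize(a,(400,378),interpolation=2),cv2.resize(b,(400,378),interpolation=2)]))
plan(W(p,(40,95,200)),p[2]+np.pi/2)
E
```

```text
time: 4.48
eef_pos: [579.2, -126.1, 200.9]
tool_rot: [3.125, -0.276, 0.013]
force: [0.3, -1.8, -0.1]
width: 0.4
gripper_force: 0.0
side bolt_knob [321. 169.] 0.43 [624.6  26.6 147. ] local [15.3 89.8]
side lid_edge [362. 200.] 0.57 [544.  -48.8 115. ] local [-51.5   2. ]
side keeper [320. 199.] 0.66 [552.1  42.6 126. ] local [-58.9  93.5]
side dial_grip [403. 208.] 0.6 [ 497.6 -125.2  124. ] local [-84.4 -81.1]
top bolt_knob [325. 190.] 0.48 [618.6  31.6 147. ] local [ 8.5 93.7]
top lid_edge [365. 222.] 0.71 [556.3 -52.9 115. ] local [-38.7  -0. ]
top keeper [320. 222.] 0.69 [553.8  41.2 126. ] local [-57.   92.4]
top dial_grip [396. 255.] 0.94 [ 490.5 -118.5  124. ] local [-92.6 -75.7]
wrist bolt_knob [107. 190.] 0.64 [622.5  34.5 147. ] local [11.8 97.2]
wrist lid_edge [249. 242.] 0.75 [552.  -51.7 115. ] local [-43.2   0.5]
wrist keeper [138. 266.] 0.8 [550.2  46.4 126. ] local [-61.4  96.9]
tcp [ 577.5 -119.   196.5] t 5.23 F [-0.5 -0.4  1. ] turn z -0.0 tiltfix [ 0.  0. -0.] shift before turn [  46.7 -156.6   -3.5] after turn [  46.7 -156.6   -3.5] w 0.4 j7 -1.68
```

View pics/v3.png

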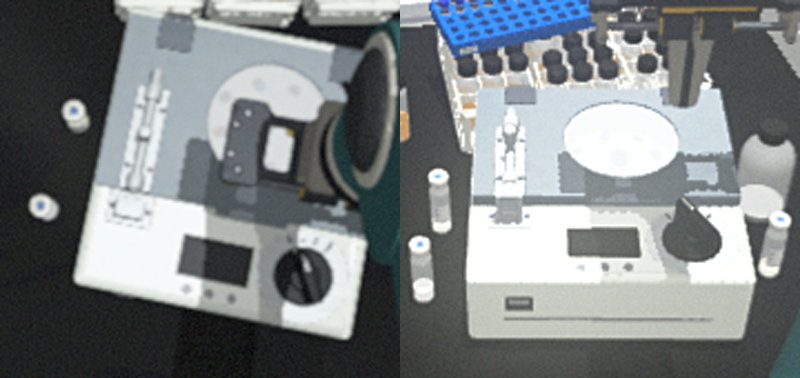

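View pics/wrist1.png

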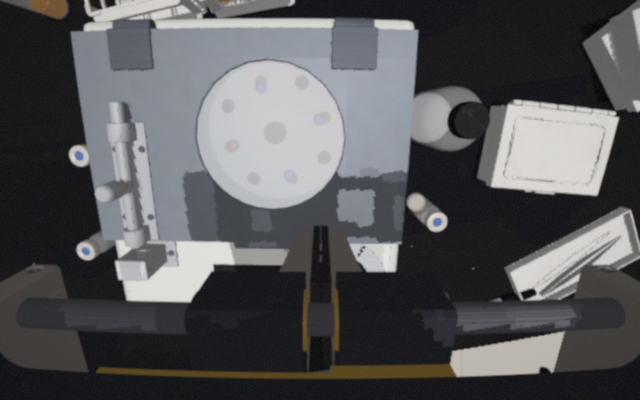

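```bash
python3 -m crank '[[12,-38,0,0,0,0,1],[12,-38,0,0,0,0,1],[12,-38,0,0,0,0,1],[12,-38,0,0,0,0,1],[1,-5,15,0,0,0,1],[0,0,15,0,0,0,1],[0,0,10,0,0,0,1],[0,0,0,0,0,0,1],[0,0,0,0,0,0,1]]'
python3 - <<'E'
from h import *
p=np.load('pose.npy')
plan(W(p,(42,95,139)),p[2]+np.pi/2)
im,dep=camera('wrist'); cv2.imwrite('pics/wrist2.png',im[100:400,170:470])
o,d=0,0
for r in place_of('wrist','bolt_knob')[:2]: print(r, atz('wrist',r['position'],147))
E
```

```text
time: 5.98
eef_pos: [651.8, 26.5, 156.1]
tool_rot: [3.13, -0.267, -0.002]
force: [0.0, -0.3, 1.0]
width: 0.5
gripper_force: 0.0
tcp [651.8  26.5 156.1] t 5.98 F [ 0.  -0.3  1. ] turn z -0.002 tiltfix [ 0.001  0.001 -0.   ] shift before turn [-0.1 -0.7 17.1] after turn [-0.1 -0.7 17.1] w 0.5 j7 -1.95
{'position': [457.6, 89.2], 'score': 0.72} [724.75851613 -64.38877076 147.        ]
```

View pics/wrist2.png

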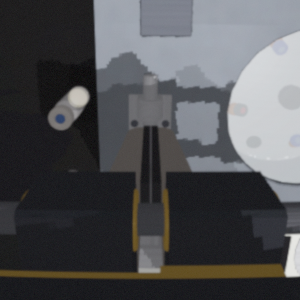

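```bash
python3 -m crank '[[0,0,9,0,0,0,1],[0,0,7,0,0,0,1],[0,0,0,0,0,0,1]]' && python3 -m crank '[[-6,0,0,0,0,0,1],[-6,0,0,0,0,0,1],[-5,0,0,0,0,0,1],[-5,0,0,0,0,0,1],[0,0,0,0,0,0,1]]'
```

```text
time: 6.33
eef_pos: [651.1, 26.9, 139.0]
tool_rot: [3.13, -0.266, -0.004]
force: [-0.8, -0.2, 0.1]
width: 0.4
gripper_force: 0.0
time: 6.75
eef_pos: [629.9, 31.3, 141.0]
tool_rot: [3.13, -0.265, 0.001]
force: [0.6, 0.0, -0.5]
width: 0.4
gripper_force: 0.2
```

```bash
python3 -m crank '[[-4,0,0,0,0,0,1],[-4,0,1,0,0,0,1],[0,0,0,0,0,0,1]]' && python3 -m crank '[[-4,0,0,0,0,0,1],[-4,0,0,0,0,0,1],[0,0,0,0,0,0,1]]'
python3 - <<'E'
from h import *
p=np.load('pose.npy'); plan(W(p,(-3,95,139)),p[2]+np.pi/2)
im,dep=camera('side'); cv2.imwrite('pics/side3.png',cv2.resize(im[110:250,260:400],(560,560),interpolation=2))
E
```

```text
time: 7.0
eef_pos: [622.5, 32.6, 140.1]
tool_rot: [-3.13, 0.265, -0.001]
force: [1.2, -0.4, 0.7]
width: 0.7
gripper_force: 0.7
time: 7.25
eef_pos: [614.2, 34.1, 139.8]
tool_rot: [3.13, -0.265, -0.0]
force: [2.0, 0.2, 1.3]
width: 0.4
gripper_force: 0.7
tcp [614.2  34.1 139.8] t 7.25 F [2.  0.2 1.3] turn z -0.0 tiltfix [ 0.  0. -0.] shift before turn [-6.7  0.5  0.8] after turn [-6.7  0.5  0.8] w 0.4 j7 -1.97
```

View pics/side3.png

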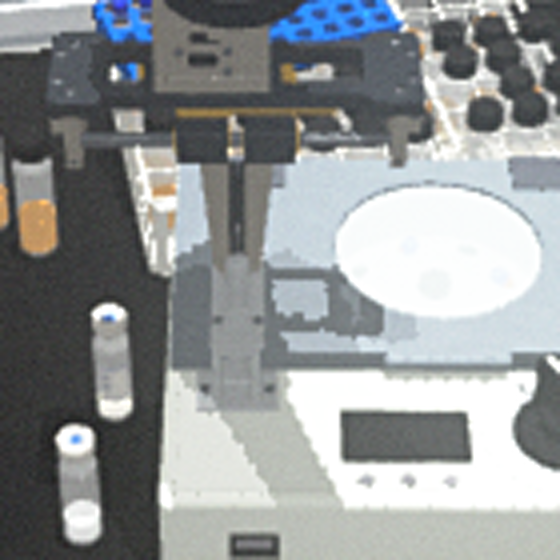

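```bash
python3 -m crank '[[-3,0,0,0,0,0,1],[-3,0,0,0,0,0,1],[0,0,0,0,0,0,1]]' && python3 -m crank '[[-3,0,0,0,0,0,1],[-2,0,0,0,0,0,1],[0,0,0,0,0,0,1]]'
```

```text
time: 7.55
eef_pos: [608.7, 34.9, 139.6]
tool_rot: [-3.13, 0.265, -0.001]
force: [3.2, -0.2, 0.7]
width: 0.5
gripper_force: 1.4
time: 7.8
eef_pos: [608.3, 35.0, 140.0]
tool_rot: [-3.129, 0.266, -0.016]
force: [14.0, -0.9, -7.7]
width: 0.4
gripper_force: 6.9
```

```bash
python3 -m crank '[[-2,0,0,0,0,0,1],[0,0,0,0,0,0,1]]'
```

```text
time: 7.97
eef_pos: [608.1, 35.0, 140.2]
tool_rot: [-3.129, 0.267, -0.022]
force: [18.5, -0.7, -11.4]
width: 0.5
gripper_force: 9.2
```

```bash
python3 -m crank '[[6,0,0,0,0,0,1],[8,0,0,0,0,0,1],[0,0,-25,0,0,0,0.6],[0,0,-25,0,0,0,0],[0,30,0,0,0,0,0],[0,38,0,0,0,0,0],[0,38,0,0,0,0,0],[-20,30,0,0,0,0,0],[0,0,0,0,0,0,0]]'
python3 - <<'E'
from h import *
np.set_printoptions(precision=1,suppress=True)
p=np.load('pose.npy'); cc,ss=np.cos(p[2]),np.sin(p[2]); V=[]
for c in ['side','top','wrist']:
    im,dep=camera(c); cv2.imwrite(f'pics/{c}4.png',im)
    for n,z in [('bolt_knob',147),('dial_grip',124),('lid_edge',115),('keeper',126)]:
        for r in place_of(c,n)[:1]:
            X=atz(c,r['position'],z); d=X[:2]-p[:2]
            print(c,n,np.round(r['position']),round(r['score'],2),X,'local',np.array([cc*d[0]+ss*d[1],-ss*d[0]+cc*d[1]]))
a=cv2.imread('pics/side4.png')[150:230,270:370]; b=cv2.imread('pics/wrist4.png')
cv2.imwrite('pics/v5.png',np.hstack([cv2.resize(a,(400,400),interpolation=2),cv2.resize(b,(400,400))[:, :]]))
plan(W(p,(-90,-80,180)),p[2]+.525+np.pi/2)
E
```

```text
time: 8.72
eef_pos: [567.9, -104.8, 188.4]
tool_rot: [3.125, -0.281, -0.011]
force: [0.4, -0.8, -0.6]
width: 45.0
gripper_force: 0.0
side bolt_knob [323. 176.] 0.49 [600.6  27.2 147. ] local [-8.5 86.4]
side dial_grip [404. 209.] 0.9 [ 493.1 -126.7  124. ] local [-88.6 -83.4]
side lid_edge [360. 201.] 0.76 [543.5 -44.3 115. ] local [-52.7   6.4]
side keeper [319. 197.] 0.94 [559.4  42.5 126. ] local [-51.7  94.5]
top bolt_knob [323. 201.] 0.49 [595.8  36.8 147. ] local [-14.9  95.1]
top dial_grip [395. 253.] 0.74 [ 493.3 -115.   124. ] local [-90.4 -71.8]
top lid_edge [367. 225.] 0.81 [550.5 -58.  115. ] local [-43.5  -6. ]
top keeper [281. 224.] 0.74 [548.4 122.6 126. ] local [-76.  171.7]
wrist bolt_knob [137. 221.] 0.87 [592.7  36.9 147. ] local [-17.9  94.6]
wrist dial_grip [365. 290.] 0.9 [ 494.2 -122.7  124. ] local [-88.2 -79.2]
wrist lid_edge [272. 236.] 0.96 [553.  -52.9 115. ] local [-41.9  -0.6]
wrist keeper [161. 260.] 0.92 [551.  42. 126.] local [-59.9  92.6]
tcp [573.2 -96.9 189.6] t 9.47 F [ 0.5  0.1 -0.5] turn z -0.525 tiltfix [ 0.  0. -0.] shift before turn [-75.3  39.4   9.6] after turn [-84.9  -3.6   9.6] w 91.9 j7 -1.72
```

View pics/v5.png

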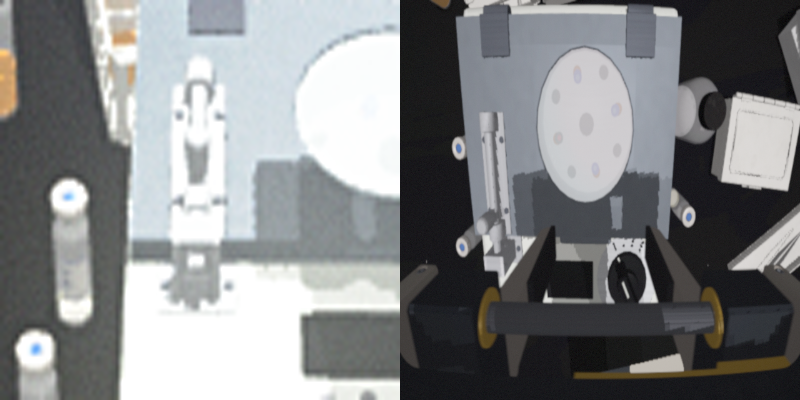

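```bash
python3 -m crank '[[0,0,0,0,0,-0.105,0.4],[0,0,0,0,0,-0.105,0.4],[0,0,0,0,0,-0.105,0.4],[0,0,0,0,0,-0.105,0.4],[0,0,0,0,0,-0.105,0.4],[-28,-1,0,0,0,0,0.4],[-28,-1,0,0,0,0,0.4],[-28,-1,0,0,0,0,0.4],[0,0,15,0,0,0,0.4],[0,0,15,0,0,0,0.4],[0,0,0,0,0,0,0.4],[0,0,0,0,0,0,0.4]]'
python3 - <<'E'
from h import *
p=np.load('pose.npy')
plan(W(p,(-90,-80,111)),p[2]+.525+np.pi/2)
im,dep=camera('wrist'); cv2.imwrite('pics/wrist6.png',im[100:400,170:470])
for r in place_of('wrist','dial_grip')[:2]: print(r, atz('wrist',r['position'],124), W(p,(-90,-80,124)))
E
```

```text
time: 10.47
eef_pos: [493.0, -123.5, 159.4]
tool_rot: [-3.092, -0.556, 0.002]
force: [1.3, -0.9, 0.2]
width: 54.9
gripper_force: 0.0
tcp [ 493.  -123.5  159.4] t 10.47 F [ 1.3 -0.9  0.2] turn z -0.0 tiltfix [-0.001  0.001  0.   ] shift before turn [-0.5 -0.5 48.4] after turn [-0.5 -0.5 48.4] w 54.9 j7 -1.16
{'position': [316.6, 218.3], 'score': 0.78} [ 494.54032162 -120.89710157  124.        ] [ 492.29642454 -123.13679281  124.        ]
```

View pics/wrist6.png

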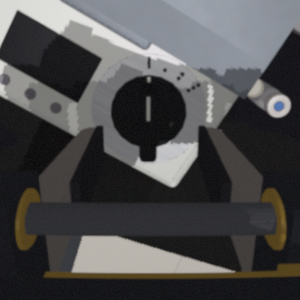

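```bash
python3 -m crank '[[1,-0.7,16,0,0,0,0.4],[0,0,16,0,0,0,0.4],[0,0,10,0,0,0,0.4],[0,0,6,0,0,0,0.4],[0,0,0,0,0,0,0.6],[0,0,0,0,0,0,0.8],[0,0,0,0,0,0,1],[0,0,0,0,0,0,1],[0,0,0,0,0,0,1],[0,0,0,0,0,0,1],[0,0,0,0,0,0,1]]' 35; python3 -c "
from h import *
p=np.load('pose.npy');s=get_state();print(s['moment'],s['gripper_force']);plan(W(p,(-90,-80,111)),p[2]+.525+np.pi/2)"
```

```text
time: 11.48
eef_pos: [493.8, -121.3, 111.9]
tool_rot: [-3.091, -0.555, 0.001]
force: [0.1, -2.4, 2.6]
width: 11.8
gripper_force: 35.0
[-0.72829398  0.30745611 -0.2423981 ] 34.985411167144775
tcp [ 493.8 -121.3  111.9] t 11.48 F [ 0.1 -2.4  2.6] turn z -0.001 tiltfix [-0.002  0.     0.   ] shift before turn [-2.   1.2  0.9] after turn [-2.   1.2  0.9] w 11.8 j7 -1.2
```

```bash
python3 -m crank '[[0,0,0,0,0,0.1,1],[0,0,0,0,0,0.1,1],[0,0,0,0,0,0.1,1],[0,0,0,0,0,0.1,1],[0,0,0,0,0,0.1,1],[0,0,0,0,0,0.1,1],[0,0,0,0,0,0.1,1],[0,0,0,0,0,0.1,1],[0,0,0,0,0,0.1,1],[0,0,0,0,0,0.1,1],[0,0,0,0,0,0,1]]' 45; python3 -c "
from h import *
p=np.load('pose.npy');s=get_state();print(s['moment'],s['gripper_force']);plan(W(p,(-90,-80,111)),p[2]-.525+np.pi/2)"
```

```text
time: 12.4
eef_pos: [493.5, -123.0, 111.9]
tool_rot: [2.978, -0.998, -0.001]
force: [-2.6, -0.8, 4.6]
width: 11.5
gripper_force: 45.0
[-0.26026673  0.60386395  0.09835465] 45.006558895111084
tcp [ 493.5 -123.   111.9] t 12.4 F [-2.6 -0.8  4.6] turn z 0.047 tiltfix [ 0.001  0.    -0.   ] shift before turn [-0.9  0.9  0.9] after turn [-0.9  0.9  0.9] w 11.5 j7 -2.09
```

```bash
for i in 1; do python3 -m crank '[[0,0,0,0,0,0.04,1],[0,0,0,0,0,0,1],[0,0,0,0,0,0,1]]'; done; python3 -c "
from h import *
print(get_state()['moment'])"; python3 -m crank '[[0,0,0,0,0,0.03,1],[0,0,0,0,0,0,1],[0,0,0,0,0,0,1]]';  python3 - <<'E'
from h import *
np.set_printoptions(precision=1,suppress=True)
p=np.load('pose.npy');s=get_state();print(s['moment'],s['gripper_force']);plan(W(p,(-90,-80,111)),p[2]-.525+np.pi/2)
cc,ss=np.cos(p[2]),np.sin(p[2])
im,dep=camera('wrist');a=im
for n,z in [('lid_edge',115),('bolt_knob',147),('keeper',126)]:
    for r in place_of('wrist',n)[:1]: X=atz('wrist',r['position'],z);d=X[:2]-p[:2];print(n,r,np.array([cc*d[0]+ss*d[1],-ss*d[0]+cc*d[1]]))
im,dep=camera('side'); cv2.imwrite('pics/v7.png',np.hstack([cv2.resize(a[100:400,170:470],(400,400)),cv2.resize(im[130:270,290:430],(400,400),interpolation=2)]))
E
```

```text
time: 12.65
eef_pos: [493.5, -123.0, 111.9]
tool_rot: [2.96, -1.049, -0.001]
force: [-4.2, -1.2, 5.5]
width: 12.1
gripper_force: 45.0
[-0.30065939  0.80274859  0.12821048]
time: 12.9
eef_pos: [493.5, -123.1, 111.9]
tool_rot: [2.944, -1.093, -0.001]
force: [-4.2, -1.6, 6.3]
width: 11.6
gripper_force: 45.0
[-0.3  0.8  0.1] 45.01128852367401
tcp [ 493.5 -123.1  111.9] t 12.9 F [-4.2 -1.6  6.3] turn z -0.017 tiltfix [ 0.  0. -0.] shift before turn [-0.8  0.8  0.9] after turn [-0.8  0.8  0.9] w 11.6 j7 -2.14
lid_edge {'position': [163.0, 246.1], 'score': 0.64} [-42.9   0.4]
```

View pics/v7.png

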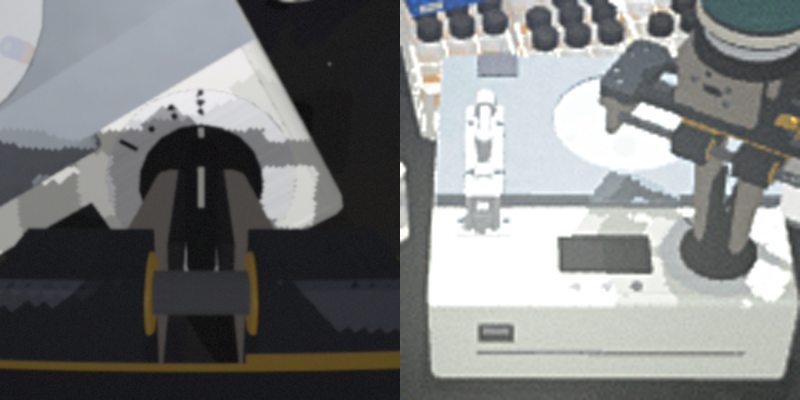

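```bash
python3 -m crank '[[0,0,0,0,0,0.015,1],[0,0,0,0,0,0,1],[0,0,0,0,0,0,1],[0,0,0,0,0,0,1]]'; python3 -c "
from rig import *
print(get_state()['moment'],close_job())"
```

```text
time: 13.48
eef_pos: [493.5, -123.1, 111.9]
tool_rot: [2.936, -1.115, -0.001]
force: [-3.3, -1.3, 5.6]
width: 11.5
gripper_force: 45.0
the job is handed in; nothing more can be done
[-0.29248872  0.78285873  0.20003129] None
```

I shut the lid and pushed the bolt onto its stop in the keeper. I then turned the dial to the third click and handed the job in at about 13.5 s, still holding it there; no result came back.

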